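# Set out the bench for a standard

### The arm

A 6-joint arm with a two-finger parallel gripper is mounted at the origin on the work surface. World frame = base frame: x ahead of the robot, y to its left, z up, the work surface at z = 0. Lengths are in m, angles in rad, forces in N, time in s.
With the tool pointing down it reaches from about 0.425 to 0.95 m from the base axis. Payload 3.5 kg.
Tool frame: the origin (TCP) lies on the centre line of the jaws, within the pads' length; the fingertips stand 19 mm ahead of it and the grasp point (between the pads) is the TCP (manip.tip_extent is the distance from the TCP to the fingertips, in m); z points along the fingers, x is the direction in which the jaws open and shut, and the axes are right-handed (so a half turn about z gives the same grasp; the last joint's range is limited). The gripper opens to 85 mm and grips with 20 to 120 N. Pads are 22 mm wide; open, the fingers measure 114 mm over their backs; the gripper's body (76 mm by 85 mm) begins 54 mm behind the grasp point. The pads swing forward as they close: fully open they stand 13 mm farther back than shut.
Start: joints at [1.011, 0.286, 1.577, -0, 1.279, -0.15], TCP at [0.269, 0.619, 0.25] pointing down, gripper open.
Joint ranges: [-2.77, 2.77], [-0.9, 2.22], [0.21, 2.48], [-1.53, 4.67], [0.24, 2.81], [-2.84, 2.84]. Speed limits (rad/s): [2.79, 2.79, 3.14, 3.14, 3.14, 3.14].

### API

Orientations are given as a unit quaternion [w, x, y, z].
In Python, from workcell import readout, optics, manip gives the robot as it stands.
- The arm moves only by the tool jog_arm, never from a script. Its argument "targets" is a list that holds one entry, the list of rows, each a list of 7 numbers: the turn, a rotation vector about the tool's x, y, z in degrees, then the shift along the tool's x, y, z in mm, then the closure, from 0 (fully open) to 1 (shut). In form: [[[ax, ay, az, dx, dy, dz, grip], ...]]. A call has 1 to 5 rows; each row is the pose to reach, as a shift and turn from the pose commanded when the call began, along the tool's axes at that moment; what a row does not reach only later rows make up. A row lasts 1/12 s, in which the tool goes at most 41.7 mm and 7.16 degrees, less where a joint would pass 70% of its speed; a pose out of reach is approached as far as the arm can. A call with a gripper value outside its range is refused whole. The fingers move at their own pace and stop on an object; "force" is the grip in N (left out, the last holds). Time passes only in rows, so rows that repeat a pose let the fingers close. It gives the time, the measured TCP pose, the force and the opening at its end, in the units of the state.
- readout.sense(): the state, without advancing time (a new reading comes with each control period).
- optics.get_image(name): name is "scene" or "top" or "wrist"; returns a dict with "img" (400x640x3 uint8, red, green, blue), "mtx" (3x3 intrinsics, pixels), "extrinsics" (4x4, takes a point from camera to world coordinates). Camera axes: x right, y up, looking along -z (the intrinsics and any distortion apply to the point x, -y, -z); pixel columns grow to the right and rows downward; lengths in m; the calibration is good to about 2 mm. A picture is of the moment at which its call begins. There is no depth.
- manip.sign_off(): hands the job in, once; it reports no verdict.
The state is a dict: "time": time; "joint_positions": joint angles; "joint_vel": joint speeds; "joint_torque": joint torques, N m; "eef_pos": TCP position; "tool_rot": TCP orientation; "wrist_force": force on the tool from outside, world axes, zero at the start; "wrist_torque": the same for the moment, N m; "opening": opening from 0.0 (shut) to 1.0 (fully open).
Only numpy, scipy, OpenCV 4.12 (cv2) and the standard library are available. Lean on these libraries where they do the work, as an engineer would, in place of code of your own. Each camera call takes 0.05 s, during which the arm holds its last target. There are 200 camera calls.

### The job

Set out the bench for making up a standard and filling vials with it: stand the beaker in the middle of the stirrer's round plate and lay the knobbed cover flat and centred over its mouth, stand the brown stock bottle in the spill tray, in the middle of the free end in front of the waste jar, and stand the tub of caps midway between the two vial racks, centred on them. Keep the beaker, the bottle and the tub upright all the while, and leave the waste jar and the wash bottle where they stand.

Things in the scene. Friction and masses are not known exactly. Their poses are not given: they have to be found in the camera images.
- beaker: Loose clear glass beaker, empty, open at the top: plain upright cylinder 50 mm in diameter, 70 mm tall, 3 mm wall, with a tiny pouring lip at the rim (nothing to grip). 55 g. Origin: centre of its underside; z up through its mouth.
- cover: Loose white plastic beaker cover lying on the bench: flat disc 72 mm in diameter and 4 mm thick with a round knob in the middle of its top, 16 mm in diameter, from 4 to 26 mm above the underside. 60 g. Origin: centre of the disc's underside; z up through the knob.
- stock_bottle: Loose brown glass bottle, full and closed: body 48 mm in diameter up to 66 mm, sloping shoulder, black ribbed screw cap 30 mm in diameter from 84 to 108 mm above the underside (a good place to grip), paper label. About 180 g. Origin: centre of its underside; z up.
- cap_tub: Loose low white plastic tub, open at the top and full of small blue screw caps for vials (the caps are fixed in it): 54 mm in diameter at the foot, 56 mm at the rim, 40 mm tall. About 90 g. Origin: centre of its underside; z up.
- stirrer: Fixed magnetic stirrer, white housing 160 x 110 mm and 42 mm high with a black knob on the front towards the robot, and a round white plate 98 mm in diameter whose flat top is 52 mm above the bench. Origin: on the bench exactly under the middle of the round plate; x points away from the robot (the housing reaches from x = -105 to +55 mm), y to the left, z up.
- spill_tray: Fixed white open tray, 180 mm (its x) by 80 mm (its y) outside, 20 mm high, walls 4 mm, flat floor 4 mm thick. Origin: centre of its underside; x points roughly away from the robot. The waste jar stands in its far half, near x = +48 mm; the free end is the half towards the robot, whose middle is about x = -42 mm, y = 0.
- full_rack: Fixed blue vial rack, 60 mm (its x) by 98 mm (its y), 28 mm high, 3 x 5 cells, full of open glass vials whose tops are 37 mm above the bench. The nearer of the two racks. Origin: centre of its underside; x points away from the robot, towards the other rack.
- empty_rack: Fixed blue vial rack of the same size with empty cells, 28 mm high, standing behind the full rack and parallel to it, its centre 170 to 200 mm farther along the full rack's x. Origin: centre of its underside; axes as the full rack's.
- waste_jar: Bystander, loose: wide white plastic jar with grey lid, 60 mm in diameter, 78 mm tall, standing in the far half of the spill tray. It stays there. Origin: centre of its underside; z up.
- wash_bottle: Bystander, loose: white squeeze bottle 60 mm in diameter with blue cap and bent spout, 185 mm tall with the spout, standing at the left of the work. It stays there. Origin: centre of its underside; z up.
Mind the look-alikes: they are no part of the job. What is shaped like the full_rack but turquoise is not meant.

How it is judged:
At the end, for the whole second after the job is handed in: Beaker on the plate within 15 mm of its middle; cover flat on it within 10 mm; bottle on the tray floor within 18 mm lengthwise and 14 mm across of the free end's middle; tub midway between the racks within 15 mm, 20 mm sideways; all upright and at rest; bystanders moved under 15 to 20 mm (horizontal distance between beaker and stirrer below 0.015 m and height (world z) of beaker between 0.049 and 0.055 m and angle between each of beaker, cover, stock_bottle, cap_tub's own z axis and vertical below 0.06 rad and horizontal distance between cover and beaker below 0.01 m and z of cover in the frame of beaker between 0.067 and 0.073 m and x of stock_bottle in the frame of spill_tray between -0.06 and -0.024 m and y of stock_bottle in the frame of spill_tray between -0.014 and 0.014 m and height (world z) of stock_bottle between 0.001 and 0.007 m and x of cap_tub in the frame of full_rack between 0.07 and 0.115 m and x of cap_tub in the frame of empty_rack between -0.115 and -0.07 m and y of cap_tub in the frame of full_rack between -0.02 and 0.02 m and y of cap_tub in the frame of empty_rack between -0.02 and 0.02 m and height (world z) of cap_tub between -0.003 and 0.003 m and linear speed of each of beaker, cover, stock_bottle, cap_tub below 0.02 m/s and distance of waste_jar from where it was at the start of the episode below 0.015 m and distance of wash_bottle from where it was at the start of the episode below 0.02 m); the robot touches nothing.
It fails at once if the beaker is tipped more than about 40 degrees (angle between beaker's own z axis and vertical above 0.7 rad).
It fails at once if the full stock bottle is tipped more than about 40 degrees (angle between stock_bottle's own z axis and vertical above 0.7 rad).
It fails at once if the tub of caps is tipped more than about 40 degrees (angle between cap_tub's own z axis and vertical above 0.7 rad).
It fails at once if the waste jar is shoved more than 15 mm (distance of waste_jar from where it was at the start of the episode above 0.015 m).
It fails at once if the wash bottle is shoved more than 20 mm (distance of wash_bottle from where it was at the start of the episode above 0.02 m).
It also fails if it takes over 112 s, if anything falls off the work surface, if the arm or the gripper's body presses on something with over 40 N, if the wrist force passes 120 N, or if a joint passes its speed limit or range.

## Working session

There is one attempt and no reset: what is moved stays moved. The work goes in short steps, Python scripts to look and compute and a tool call to move; the robot and the scene stay as the last step left them, time stands still between calls to the robot, and variables do not carry over. Pictures are saved under pics/ and viewed, about 12 in all and at most 16, crops included, and the job is handed in when it is done.

Besides the shell and the picture viewer there is one more tool, called after ">>>" as a command line: name --argument value ..., lists and objects as JSON in quotes. jog_arm: Moves the arm, as the interface text tells. Its arguments: {"type":"object","properties":{"targets":{"type":"array","items":{"type":"array","items":{"type":"array","items":{"type":"number"}}}},"force":{"type":"number"}},"required":["targets"]}

```bash
mkdir -p pics; ls
python3 - <<'E'
from workcell import readout, optics, manip
import cv2,pickle
print(readout.sense())
d={}
for n in ("scene","top","wrist"):
    r=optics.get_image(n); d[n]=r
    cv2.imwrite(f"pics/{n}0.png",r["img"][:,:,::-1]); print(n,r["mtx"].round(1).tolist(),r["extrinsics"].round(3).tolist(),[k for k in r])
pickle.dump(d,open("d0.pkl","wb"))
E
```

```text
pics
{'time': 0.0, 'joint_positions': array([ 1.01100633e+00,  2.87165876e-01,  1.57813058e+00,  2.06995915e-05,
        1.27861270e+00, -1.49975010e-01]), 'joint_vel': array([ 7.22503263e-05,  1.01004824e-03, -3.61886516e-04, -4.22375298e-04,
       -7.60362796e-04,  1.50937298e-03]), 'joint_torque': array([ 4.92517793e-04, -4.05975151e+01, -2.92631328e+01, -1.26004193e-04,
        5.79469561e-03, -1.78698400e-05]), 'eef_pos': array([0.2685799 , 0.61861601, 0.24897212]), 'tool_rot': array([ 4.74380629e-04,  8.36194730e-01,  5.48431429e-01, -1.05669708e-03]), 'wrist_force': array([-1.00010847, -0.03882975,  0.18577732]), 'wrist_torque': array([ 0.03595787,  0.02156884, -0.02024258]), 'opening': 0.9987546912992589}
scene [[446.2, 0.0, 321.0], [0.0, 446.2, 193.6], [0.0, 0.0, 1.0]] [[-0.303, -0.54, 0.785, 1.632], [0.953, -0.192, 0.236, 0.417], [0.023, 0.819, 0.573, 0.838], [0.0, 0.0, 0.0, 1.0]] ['img', 'mtx', 'extrinsics']
top [[415.1, 0.0, 320.1], [0.0, 415.1, 197.9], [0.0, 0.0, 1.0]] [[-0.01, 0.982, -0.19, 0.276], [-1.0, -0.013, -0.012, 0.1], [-0.015, 0.19, 0.982, 1.35], [0.0, 0.0, 0.0, 1.0]] ['img', 'mtx', 'extrinsics']
wrist [[286.7, 0.0, 324.8], [0.0, 286.7, 194.1], [0.0, 0.0, 1.0]] [[0.399, -0.886, -0.238, 0.208], [0.917, 0.384, 0.107, 0.645], [-0.003, -0.261, 0.965, 0.373], [0.0, 0.0, 0.0, 1.0]] ['img', 'mtx', 'extrinsics']
```

View pics/scene0.png

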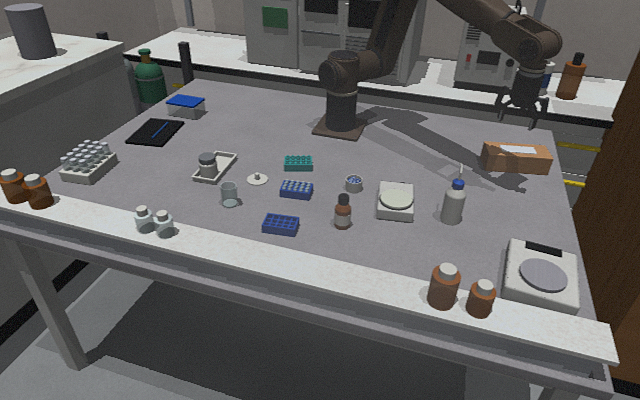

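View pics/top0.png

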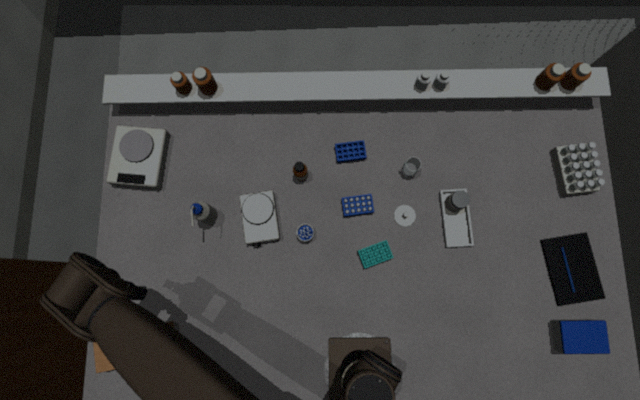

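```bash
cat > h.py <<'E'
import numpy as np, cv2
from scipy.spatial.transform import Rotation as R
def cast(r,uv,z):
    K,E=r["mtx"],np.array(r["extrinsics"]); u,v=uv
    d=E[:3,:3]@np.array([(u-K[0,2])/K[0,0],-(v-K[1,2])/K[1,1],-1.]); o=E[:3,3]
    return o+d*(z-o[2])/d[2]
def proj(r,p):
    E=np.array(r["extrinsics"]); K=r["mtx"]; q=E[:3,:3].T@(np.array(p)-E[:3,3])
    return np.array([K[0,0]*q[0]/-q[2]+K[0,2], K[1,1]*(-q[1])/-q[2]+K[1,2]])
E
python3 - <<'E'
import pickle; from h import *
d=pickle.load(open("d0.pkl","rb")); t=d["top"]; im=t["img"]
cv2.imwrite("pics/c1.png",cv2.resize(im[130:280,180:480],None,fx=2.6,fy=2.6,interpolation=cv2.INTER_CUBIC)[:,:,::-1])
hsv=cv2.cvtColor(im,cv2.COLOR_RGB2HSV)
def comps(m,name,z,box=(180,130,480,280)):
    k=np.zeros_like(m);x0,y0,x1,y1=box;k[y0:y1,x0:x1]=m[y0:y1,x0:x1]
    k=cv2.morphologyEx(k,cv2.MORPH_CLOSE,np.ones((5,5)))
    for c in cv2.findContours(k,cv2.RETR_EXTERNAL,cv2.CHAIN_APPROX_NONE)[0]:
        if cv2.contourArea(c)>40:
            q=cv2.minAreaRect(c); P=[cast(t,p,z)[:2].round(3).tolist() for p in cv2.boxPoints(q)]
            print(name,np.round(q[0],1),np.round(q[1],1),cast(t,q[0],z)[:2].round(3),P)
comps(cv2.inRange(hsv,(112,120,40),(128,255,255)),"blue",.028)
comps(cv2.inRange(hsv,(80,100,40),(100,255,255)),"turq",.028)
comps(cv2.inRange(hsv,(0,0,160),(180,70,255)),"white52",.052)
comps(cv2.inRange(hsv,(0,0,160),(180,70,255)),"white20",.02)
comps(cv2.inRange(hsv,(0,0,0),(180,255,50)),"dark108",.108)
E
```

```text
blue [197.2 208.2] [7.8 8.5] [0.504 0.515] [[0.513, 0.532], [0.519, 0.506], [0.494, 0.498], [0.488, 0.525]]
blue [349. 206.] [18. 14.] [0.505 0.023] [[0.535, 0.045], [0.534, -0.0], [0.475, 0.001], [0.476, 0.046]]
blue [350.1 150.7] [17.8 29.7] [0.691 0.015] [[0.715, 0.068], [0.728, -0.03], [0.667, -0.037], [0.654, 0.06]]
turq [375.  253.9] [19.5 31.4] [ 0.35  -0.055] [[0.362, 0.002], [0.396, -0.092], [0.338, -0.112], [0.305, -0.018]]
dark108 [264.1 241.8] [ 6.9 33.8] [0.385 0.284] [[0.379, 0.335], [0.411, 0.24], [0.391, 0.233], [0.36, 0.328]]
dark108 [207.7 221. ] [35.1 21.5] [0.45  0.456] [[0.492, 0.506], [0.512, 0.445], [0.41, 0.407], [0.39, 0.468]]
dark108 [454.  218.7] [54.4 25.7] [ 0.448 -0.286] [[0.527, -0.244], [0.535, -0.322], [0.371, -0.328], [0.363, -0.252]]
dark108 [300.  172.5] [21. 14.] [0.598 0.176] [[0.632, 0.198], [0.631, 0.155], [0.564, 0.155], [0.565, 0.198]]
dark108 [349.4 152.9] [18.8 29.6] [0.659 0.023] [[0.683, 0.072], [0.694, -0.02], [0.634, -0.026], [0.623, 0.065]]
```

View pics/c1.png

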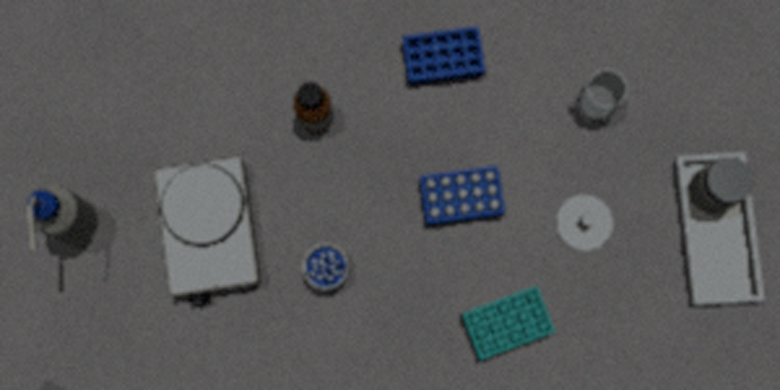

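Top crop (px in the crop, 2.6×): full rack (461,196), empty rack (444,56) behind it, turquoise look-alike (508,323), which is nearest the robot. The blue rack full of vials is the one meant. Beaker (597,103), cover (585,222), tray (718,228), bottle (312,105), tub (325,267), plate (202,204). I'll move to the middle for a closer wrist view.

>>> jog_arm --targets '[[[0, 0, -23.5, -52, 131, 0, 0], [0, 0, -23.5, -52, 131, 0, 0], [0, 0, -23.5, -52, 131, 0, 0], [0, 0, -23.5, -52, 131, 0, 0], [0, 0, -23.5, -52, 131, 0, 0]]]'

```text
time: 0.57
eef_pos: [0.3712, 0.5163, 0.2499]
tool_rot: [0.001, 0.708, 0.706, -0.0]
wrist_force: [-0.2, -0.3, 0.7]
opening: 1.001
```

>>> jog_arm --targets '[[[0, 0, 0, -160, 100, -20, 0], [0, 0, 0, -160, 100, -20, 0], [0, 0, 0, -160, 100, -20, 0], [0, 0, 0, -160, 100, -20, 0], [0, 0, 0, -160, 100, -20, 0]]]'

```text
time: 0.98
eef_pos: [0.4698, 0.3569, 0.2708]
tool_rot: [0.001, 0.708, 0.706, 0.0]
wrist_force: [-0.4, 1.0, -0.7]
opening: 0.999
```

>>> jog_arm --targets '[[[0, 0, 0, -160, 50, -20, 0], [0, 0, 0, -160, 50, -20, 0], [0, 0, 0, -160, 50, -20, 0], [0, 0, 0, -160, 50, -20, 0], [0, 0, 0, -160, 50, -20, 0]]]'

```text
time: 1.4
eef_pos: [0.5204, 0.1946, 0.2914]
tool_rot: [0.002, 0.709, 0.705, 0.0]
wrist_force: [0.4, -0.2, -0.5]
opening: 0.997
```

>>> jog_arm --targets '[[[0, 0, 0, -160, -20, -20, 0], [0, 0, 0, -160, -20, -20, 0], [0, 0, 0, -160, -20, -20, 0], [0, 0, 0, -160, -20, -20, 0], [0, 0, 0, -160, -20, -20, 0]]]'

```text
time: 1.82
eef_pos: [0.4984, 0.0351, 0.3114]
tool_rot: [0.001, 0.709, 0.705, -0.0]
wrist_force: [-0.3, 0.3, 0.1]
opening: 1.001
```

Run:
```python
from workcell import readout, optics
import cv2,pickle
s=readout.sense(); print(s["time"],s["eef_pos"],s["tool_rot"])
r=optics.get_image("wrist"); pickle.dump(r,open("w1.pkl","wb")); print(r["extrinsics"])
cv2.imwrite("pics/w1.png",cv2.resize(r["img"],(800,500),interpolation=cv2.INTER_CUBIC)[:,:,::-1])
```

```text
1.8167 [0.49842522 0.03512384 0.31135821] [ 1.42653418e-03  7.09116655e-01  7.05089665e-01 -3.14434573e-04]
[[ 0.00583401 -0.96501295 -0.26213733  0.43188496]
 [ 0.99997716  0.00473542  0.0048224   0.03544599]
 [-0.00341234 -0.26215948  0.96501853  0.43519472]
 [ 0.          0.          0.          1.        ]]
```

View pics/w1.png

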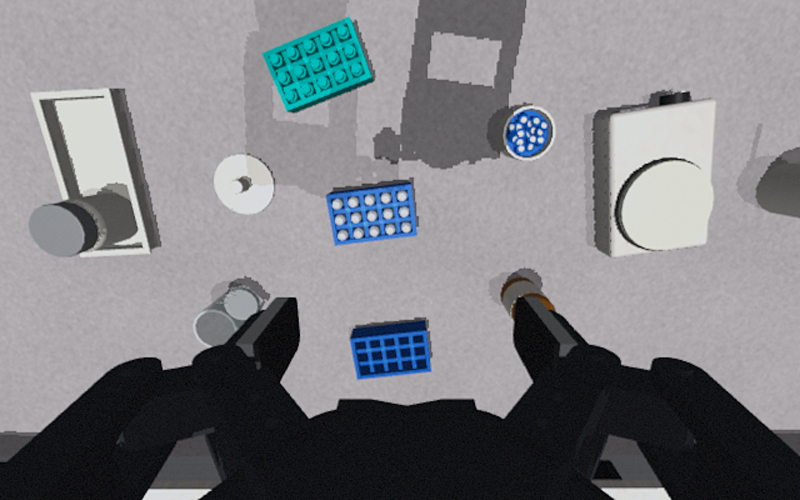

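Wrist view (800×500): tray upper left with jar (62,228), cover (244,184), full rack (372,213), turquoise rack (318,64), empty rack (390,350), tub (528,132), plate (664,204). The beaker foot (243,302) and bottle foot (520,292) are partly behind the fingers.

Run:
```python
import pickle; from h import *
w=pickle.load(open("w1.pkl","rb")); t=pickle.load(open("d0.pkl","rb"))["top"]; s=pickle.load(open("d0.pkl","rb"))["scene"]
P=lambda n,u,v,z:print(n,cast(w,(u/1.25,v/1.25),z).round(4)[:2])
T=lambda n,u,v,z:print(" top",n,cast(t,(180+u/2.6,130+v/2.6),z).round(4)[:2])
P("plate",664.5,204.5,.052);T("plate",202.5,204.5,.052)
P("cover",244,184,.004);T("cover",585,222,.004)
P("tub",528,132,.04);T("tub",326,267,.04)
for u,v in((33,94),(123,90),(158,252)):P("tray",u,v,.02)
for u,v in((677,157),(745,154),(763,298),(693,303)):T("tray",u,v,.02)
for u,v in((327,193),(413,184),(418,235),(333,244)):P("full",u,v,.028)
for u,v in((352,336),(430,331),(432,373),(358,378)):P("empty",u,v,.028)
P("beaker foot",243,302,0);P("beaker mouth",220,326,.07);T("beaker foot",597,103,0)
P("bottle foot",520,292,0);T("bottle cap",311,95,.108)
print("scene bottle foot",cast(s,(343,221),0).round(3),"beaker foot",cast(s,(229,201),0).round(3),"jar lid",cast(s,(207,157),.078).round(3))
P("jar lid",62,229,.078);T("jar lid",729,182,.078)
```

```text
plate [0.4949 0.3115]
 top plate [0.4956 0.314 ]
cover [ 0.4754 -0.1599]
 top cover [ 0.4754 -0.1602]
tub [0.4191 0.1627]
 top tub [0.4186 0.1638]
tray [ 0.3759 -0.3694]
tray [ 0.3725 -0.2709]
tray [ 0.5549 -0.2673]
 top tray [ 0.554  -0.2762]
 top tray [ 0.5567 -0.3613]
 top tray [ 0.3766 -0.3694]
 top tray [ 0.3715 -0.2838]
full [ 0.4836 -0.0559]
full [0.474  0.0418]
full [0.5333 0.0476]
full [ 0.5437 -0.0527]
empty [ 0.6648 -0.0357]
empty [0.6582 0.0631]
empty [0.7191 0.0664]
empty [ 0.7263 -0.0306]
beaker foot [ 0.6302 -0.1823]
beaker mouth [ 0.6276 -0.177 ]
 top beaker foot [ 0.6305 -0.1839]
bottle foot [0.6176 0.1818]
 top bottle cap [0.6167 0.1777]
scene bottle foot [0.598 0.179 0.   ] beaker foot [ 0.62  -0.191  0.   ] jar lid [ 0.514 -0.318  0.078]
jar lid [ 0.5127 -0.3191]
 top jar lid [ 0.5106 -0.3196]
```

Both views agree within about 3 mm. Bottle first.

>>> jog_arm --targets '[[[0, 0, 0, 72, 60, 50, 0], [0, 0, 0, 72, 60, 50, 0], [0, 0, 0, 72, 60, 50, 0], [0, 0, 0, 72, 60, 50, 0]]]'

```text
time: 2.2
eef_pos: [0.5581, 0.1157, 0.256]
tool_rot: [-0.003, 0.706, 0.709, -0.002]
wrist_force: [-0.3, -0.6, -0.4]
opening: 0.998
```

>>> jog_arm --targets '[[[0, 0, 0, 72, 59, 50, 0], [0, 0, 0, 72, 59, 50, 0], [0, 0, 0, 72, 59, 50, 0], [0, 0, 0, 72, 59, 50, 0]]]'

```text
time: 2.53
eef_pos: [0.6167, 0.1873, 0.2062]
tool_rot: [-0.002, 0.706, 0.709, -0.002]
wrist_force: [-1.0, -0.0, -0.0]
opening: 1.003
```

Run:
```python
from workcell import readout, optics
import cv2,pickle
r=optics.get_image("wrist"); pickle.dump(r,open("w2.pkl","wb"))
cv2.imwrite("pics/w2.png",cv2.resize(r["img"],(800,500),interpolation=cv2.INTER_CUBIC)[:,:,::-1])
```

```text
(no output)
```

View pics/w2.png

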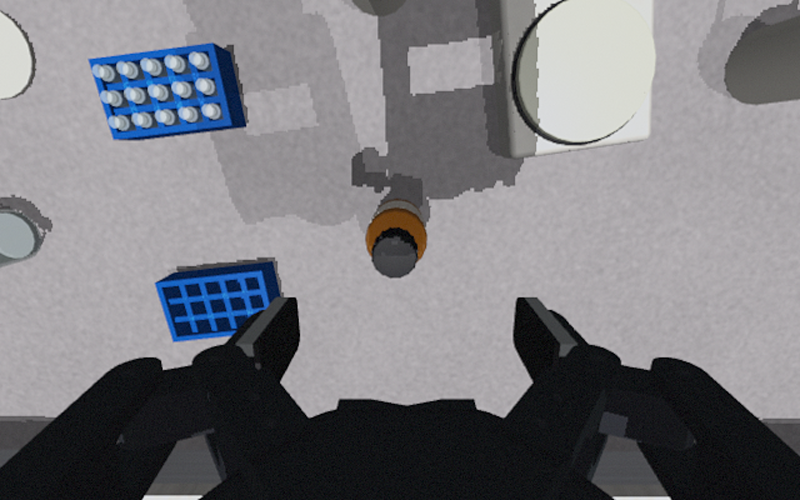

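Cap top at (394,256), jaws symmetric about u≈407.

Run:
```python
import pickle; from h import *
from workcell import readout
w=pickle.load(open("w2.pkl","rb"));print(cast(w,(394/1.25,256/1.25),.108), cast(w,(584/1.25,70/1.25),.052),readout.sense()["eef_pos"])
```

```text
[0.61872401 0.17904462 0.108     ] [0.49669979 0.31324114 0.052     ] [0.61644536 0.18593359 0.20776905]
```

>>> jog_arm --targets '[[[0, 0, 0, -7, 2, 30, 0], [0, 0, 0, -7, 2, 60, 0], [0, 0, 0, -7, 2, 90, 0], [0, 0, 0, -7, 2, 104, 0], [0, 0, 0, -7, 2, 104, 0]]]'

```text
time: 3.0
eef_pos: [0.6164, 0.176, 0.1026]
tool_rot: [-0.002, 0.707, 0.707, -0.003]
wrist_force: [-1.0, -0.8, -0.6]
opening: 1.0
```

>>> jog_arm --targets '[[[0, 0, 0, 0, 0, 0, 1], [0, 0, 0, 0, 0, 0, 1], [0, 0, 0, 0, 0, 0, 1], [0, 0, 0, 0, 0, 0, 1], [0, 0, 0, 0, 0, 0, 1]]]' --force 40

```text
time: 3.42
eef_pos: [0.6207, 0.1768, 0.1086]
tool_rot: [0.001, 0.707, 0.707, 0.002]
wrist_force: [0.1, 2.0, 2.0]
opening: 0.333
```

>>> jog_arm --targets '[[[0, 0, 0, 0, 0, 0, 1], [0, 0, 0, 0, 0, 0, 1], [0, 0, 0, 0, 0, 0, 1], [0, 0, 0, 0, 0, 0, 1], [0, 0, 0, 0, 0, 0, 1]]]'

```text
time: 3.83
eef_pos: [0.6208, 0.1768, 0.1085]
tool_rot: [0.001, 0.707, 0.707, 0.002]
wrist_force: [-0.7, 1.6, 5.3]
opening: 0.329
```

>>> jog_arm --targets '[[[0, 0, 0, 0, 0, -5, 1], [0, 0, 0, 0, 0, -15, 1], [0, 0, 0, 0, 0, -25, 1], [0, 0, 0, 0, 0, -30, 1], [0, 0, 0, 0, 0, -30, 1]]]'

```text
time: 4.25
eef_pos: [0.6205, 0.1764, 0.1385]
tool_rot: [0.001, 0.707, 0.707, 0.001]
wrist_force: [-0.7, 1.3, -0.7]
opening: 0.335
```

>>> jog_arm --targets '[[[0, 0, 0, 0, 0, -20, 1], [0, 0, 0, 0, 0, -40, 1], [0, 0, 0, 0, 0, -60, 1], [0, 0, 0, 0, 0, -80, 1], [0, 0, 0, 0, 0, -80, 1]]]'

```text
time: 4.67
eef_pos: [0.6218, 0.1766, 0.2216]
tool_rot: [0.003, 0.707, 0.707, 0.003]
wrist_force: [1.0, 0.2, 0.3]
opening: 0.33
```

Run:
```python
from workcell import readout, optics
import cv2,pickle
r=optics.get_image("wrist"); print(readout.sense())
cv2.imwrite("pics/w3.png",r["img"][:,:,::-1])
```

```text
{'time': 4.7167, 'joint_positions': array([ 1.19929009e-01,  2.45173387e-01,  1.68502752e+00, -5.75453301e-05,
        1.20564946e+00, -1.45116607e+00]), 'joint_vel': array([-0.00061608,  0.03558754,  0.05619011, -0.00149043, -0.00552105,
       -0.00078714]), 'joint_torque': array([ 7.07646296e-02, -3.96337974e+01, -2.95636904e+01,  4.38799354e-03,
        6.44709240e-02, -4.48370292e-05]), 'eef_pos': array([0.62087533, 0.17643755, 0.21911427]), 'tool_rot': array([0.00179422, 0.70699102, 0.70721669, 0.00224163]), 'wrist_force': array([ 0.38086935,  0.03924968, -0.96401944]), 'wrist_torque': array([ 0.00131709, -0.01518548, -0.01893048]), 'opening': 0.3364977586364521}
```

View pics/w3.png

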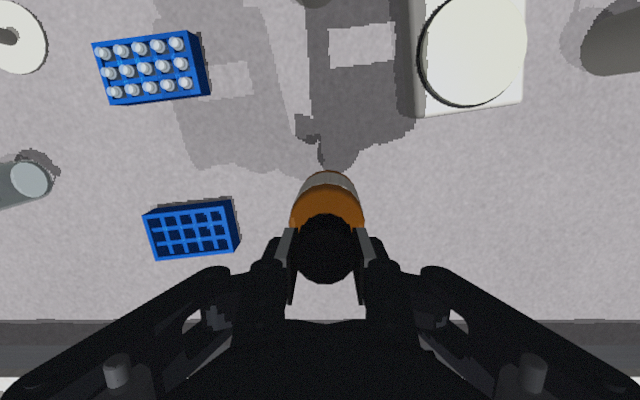

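Bottle held upright in the jaws. Carrying it over at bottle-foot height ~110 mm.

>>> jog_arm --targets '[[[0, 0, 0, -15, -6, 0, 1], [0, 0, 0, -40, -16, 0, 1], [0, 0, 0, -68, -27, 0, 1], [0, 0, 0, -96, -38, 0, 1], [0, 0, 0, -125, -49, 0, 1]]]'

```text
time: 5.13
eef_pos: [0.5681, 0.0498, 0.2134]
tool_rot: [-0.002, 0.707, 0.707, -0.002]
wrist_force: [-0.1, -0.2, -1.5]
opening: 0.332
```

>>> jog_arm --targets '[[[0, 0, 0, -25, -10, 0, 1], [0, 0, 0, -50, -20, 0, 1], [0, 0, 0, -75, -30, 0, 1], [0, 0, 0, -100, -40, 0, 1], [0, 0, 0, -125, -49, 0, 1]]]'

```text
time: 5.55
eef_pos: [0.519, -0.075, 0.2136]
tool_rot: [-0.002, 0.707, 0.707, -0.001]
wrist_force: [-0.3, -0.2, -1.1]
opening: 0.336
```

>>> jog_arm --targets '[[[0, 0, 0, -25, -10, 0, 1], [0, 0, 0, -50, -20, 0, 1], [0, 0, 0, -75, -30, 0, 1], [0, 0, 0, -100, -40, 0, 1], [0, 0, 0, -125, -49, 0, 1]]]'

```text
time: 5.97
eef_pos: [0.4701, -0.1995, 0.2137]
tool_rot: [-0.002, 0.707, 0.707, -0.001]
wrist_force: [0.5, -0.9, -1.1]
opening: 0.332
```

>>> jog_arm --targets '[[[0, 0, 0, -29, -11, 0, 1], [0, 0, 0, -57, -22, 0, 1], [0, 0, 0, -85, -33, 0, 1], [0, 0, 0, -110, -43, 0, 1], [0, 0, 0, -125, -49, 0, 1]]]'

```text
time: 6.38
eef_pos: [0.4209, -0.3255, 0.2138]
tool_rot: [-0.002, 0.708, 0.706, -0.001]
wrist_force: [0.2, 0.6, -1.9]
opening: 0.334
```

Run:
```python
from workcell import readout, optics
import cv2,pickle
r=optics.get_image("wrist"); pickle.dump(r,open("w4.pkl","wb")); s=readout.sense();print(s["time"],s["eef_pos"],s["tool_rot"],s["opening"])
cv2.imwrite("pics/w4.png",cv2.resize(r["img"],(800,500),interpolation=cv2.INTER_CUBIC)[:,:,::-1])
```

```text
6.4333 [ 0.42034518 -0.32717486  0.21388996] [-0.00146403  0.70818371  0.70602547 -0.00131517] 0.32919554215148994
```

View pics/w4.png

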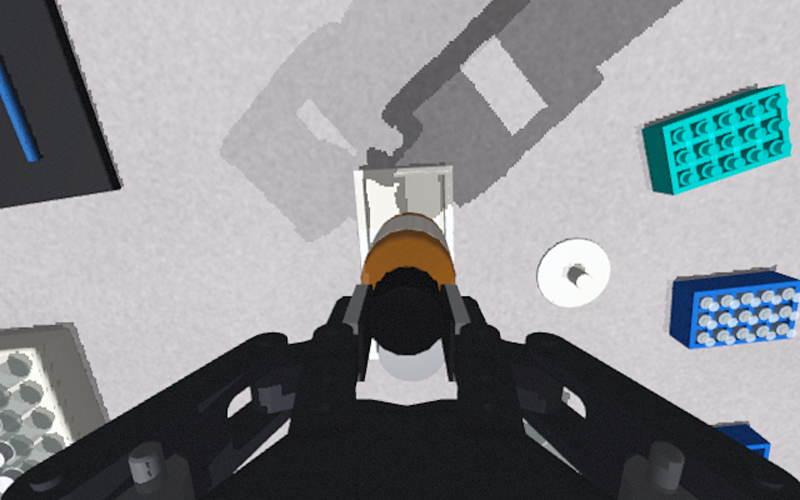

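Tray near-end corners at (355,170) and (452,166), bottle over the tray's mid line.

Run:
```python
import pickle; from h import *
w=pickle.load(open("w4.pkl","rb"))
a,b=[cast(w,(u/1.25,v/1.25),.02)[:2] for u,v in((355,170),(452,166))]
print(a,b,np.linalg.norm(a-b)); n=np.array([.999,.045]); print("free middle",(a+b)/2+.048*n, "cover",cast(w,(573/1.25,272/1.25),.004))
```

```text
[ 0.37399937 -0.37004401] [ 0.37076479 -0.2856488 ] 0.08445717382158244
free middle [ 0.42033408 -0.32568641] cover [ 0.47418801 -0.16107755  0.004     ]
```

>>> jog_arm --targets '[[[0, 0, 0, 1, 3, 20, 1], [0, 0, 0, 1, 3, 42, 1], [0, 0, 0, 1, 3, 64, 1], [0, 0, 0, 1, 3, 82, 1], [0, 0, 0, 1, 3, 90, 1]]]'

```text
time: 6.85
eef_pos: [0.4238, -0.3202, 0.1212]
tool_rot: [-0.005, 0.707, 0.707, 0.0]
wrist_force: [-0.6, 0.7, -1.5]
opening: 0.331
```

>>> jog_arm --targets '[[[0, 0, 0, 0, 0, 2, 1], [0, 0, 0, 0, 0, 4, 1], [0, 0, 0, 0, 0, 5, 1], [0, 0, 0, 0, 0, 5, 1], [0, 0, 0, 0, 0, 5, 1]]]'

```text
time: 7.27
eef_pos: [0.4271, -0.3233, 0.1225]
tool_rot: [0.001, 0.707, 0.707, -0.0]
wrist_force: [-0.6, -0.2, -1.4]
opening: 0.332
```

>>> jog_arm --targets '[[[0, 0, 0, 0, -4, 2, 1], [0, 0, 0, 0, -4, 4, 1], [0, 0, 0, 0, -4, 6, 1], [0, 0, 0, 0, -4, 7, 1], [0, 0, 0, 0, -4, 7, 1]]]'

```text
time: 7.68
eef_pos: [0.4224, -0.3226, 0.1139]
tool_rot: [-0.0, 0.707, 0.707, 0.0]
wrist_force: [-0.7, 0.2, -1.2]
opening: 0.332
```

>>> jog_arm --targets '[[[0, 0, 0, 0, 0, 1, 1], [0, 0, 0, 0, 0, 2, 1], [0, 0, 0, 0, 0, 2, 1], [0, 0, 0, 0, 0, 2, 1], [0, 0, 0, 0, 0, 2, 1]]]'

```text
time: 8.1
eef_pos: [0.4228, -0.3229, 0.1126]
tool_rot: [0.0, 0.707, 0.707, -0.0]
wrist_force: [0.3, -0.0, -0.6]
opening: 0.328
```

>>> jog_arm --targets '[[[0, 0, 0, 0, 0, 1, 1], [0, 0, 0, 0, 0, 2, 1], [0, 0, 0, 0, 0, 2, 1], [0, 0, 0, 0, 0, 2, 1], [0, 0, 0, 0, 0, 2, 1]]]'

```text
time: 8.52
eef_pos: [0.4235, -0.3232, 0.1125]
tool_rot: [0.001, 0.707, 0.707, 0.0]
wrist_force: [-0.7, 2.9, 8.0]
opening: 0.333
```

Run:
```python
from workcell import readout
s=readout.sense();print(s["eef_pos"],s["wrist_force"])
```

```text
[ 0.42350678 -0.32315981  0.11251319] [-0.70737101  2.87769461  7.95216445]
```

>>> jog_arm --targets '[[[0, 0, 0, 0, 0, 0, 0], [0, 0, 0, 0, 0, 0, 0], [0, 0, 0, 0, 0, 0, 0], [0, 0, 0, 0, 0, 0, 0], [0, 0, 0, 0, 0, 0, 0]]]'

```text
time: 8.93
eef_pos: [0.4225, -0.3226, 0.1099]
tool_rot: [-0.0, 0.707, 0.707, -0.0]
wrist_force: [0.1, 0.2, 0.3]
opening: 0.997
```

>>> jog_arm --targets '[[[0, 0, 0, 0, 0, -10, 0], [0, 0, 0, 0, 0, -35, 0], [0, 0, 0, 0, 0, -65, 0], [0, 0, 0, 0, 0, -90, 0], [0, 0, 0, 0, 0, -100, 0]]]'

```text
time: 9.35
eef_pos: [0.424, -0.3243, 0.2154]
tool_rot: [0.004, 0.707, 0.707, -0.0]
wrist_force: [0.9, -0.3, 0.6]
opening: 1.002
```

>>> jog_arm --targets '[[[0, 0, 0, 71, 103, 0, 0], [0, 0, 0, 71, 103, 0, 0], [0, 0, 0, 71, 103, 0, 0], [0, 0, 0, 71, 103, 0, 0], [0, 0, 0, 71, 103, 0, 0]]]'

```text
time: 9.77
eef_pos: [0.5266, -0.2501, 0.2097]
tool_rot: [-0.001, 0.706, 0.709, -0.0]
wrist_force: [-0.8, -1.0, -0.5]
opening: 1.0
```

>>> jog_arm --targets '[[[0, 0, 0, 71, 103, 0, 0], [0, 0, 0, 71, 103, 0, 0], [0, 0, 0, 71, 103, 0, 0], [0, 0, 0, 71, 103, 0, 0], [0, 0, 0, 71, 103, 0, 0]]]'

```text
time: 10.18
eef_pos: [0.6288, -0.1802, 0.2093]
tool_rot: [-0.001, 0.706, 0.708, -0.001]
wrist_force: [-0.5, -0.3, -0.3]
opening: 0.999
```

Run:
```python
from workcell import readout, optics
import cv2,pickle
r=optics.get_image("wrist"); pickle.dump(r,open("w5.pkl","wb")); s=readout.sense();print(s["time"],s["eef_pos"],s["tool_rot"],s["opening"])
cv2.imwrite("pics/w5.png",cv2.resize(r["img"],(800,500),interpolation=cv2.INTER_CUBIC)[:,:,::-1])
```

```text
10.2333 [ 0.62790673 -0.18102955  0.20944124] [-7.36412436e-04  7.06893597e-01  7.07319190e-01 -6.81519115e-04] 1.000932741857086
```

View pics/w5.png

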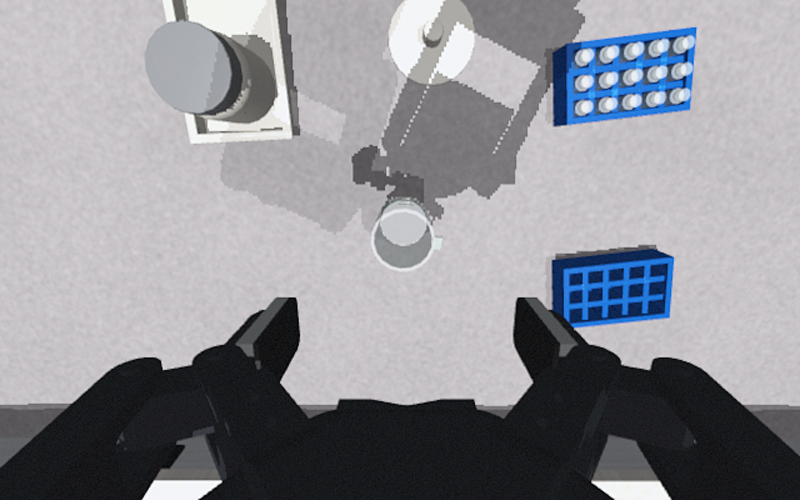

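Beaker mouth centre (403,237). Its lip at (437,241) points along the jaws, so I'll turn the gripper 40° to grip clear of it.

Run:
```python
import pickle; from h import *
w=pickle.load(open("w5.pkl","rb")); print(cast(w,(403/1.25,237/1.25),.07),cast(w,(403/1.25,225/1.25),0), "cover",cast(w,(431/1.25,40/1.25),.004))
```

```text
[ 0.62878388 -0.18306619  0.07      ] [ 0.63460894 -0.1836818   0.        ] cover [ 0.4774873  -0.16047911  0.004     ]
```

>>> jog_arm --targets '[[[0, 0, 7, 0, 0, 20, 0], [0, 0, 14, 0, 0, 40, 0], [0, 0, 20, 0, 0, 60, 0], [0, 0, 20, 0, 0, 60, 0]]]'

```text
time: 10.57
eef_pos: [0.6243, -0.1812, 0.1451]
tool_rot: [-0.004, 0.82, 0.572, -0.003]
wrist_force: [-0.9, 1.4, -1.1]
opening: 1.001
```

>>> jog_arm --targets '[[[0, 0, 7, 0, 0, 0, 0], [0, 0, 14, 0, 0, 0, 0], [0, 0, 20, 0, 0, 0, 0], [0, 0, 20, 0, 0, 0, 0], [0, 0, 20, 0, 0, 0, 0]]]'

```text
time: 10.98
eef_pos: [0.6282, -0.1818, 0.1515]
tool_rot: [0.0, 0.906, 0.424, 0.0]
wrist_force: [0.3, 0.7, -0.5]
opening: 1.0
```

>>> jog_arm --targets '[[[0, 0, 0, 0, 1, 25, 0], [0, 0, 0, 0, 1, 50, 0], [0, 0, 0, 0, 1, 75, 0], [0, 0, 0, 0, 1, 100, 0], [0, 0, 0, 0, 1, 107, 0]]]'

```text
time: 11.4
eef_pos: [0.6264, -0.1807, 0.0392]
tool_rot: [-0.003, 0.906, 0.424, -0.002]
wrist_force: [-0.6, 1.3, 0.0]
opening: 0.997
```

>>> jog_arm --targets '[[[0, 0, 0, 0, 0, 0, 0.1], [0, 0, 0, 0, 0, 0, 0.2], [0, 0, 0, 0, 0, 0, 0.3], [0, 0, 0, 0, 0, 0, 0.4], [0, 0, 0, 0, 0, 0, 0.5]]]' --force 25

```text
time: 11.82
eef_pos: [0.631, -0.182, 0.046]
tool_rot: [0.002, 0.906, 0.423, 0.002]
wrist_force: [-0.3, -0.3, 4.4]
opening: 0.589
```

>>> jog_arm --targets '[[[0, 0, 0, 0, 0, 0, 1], [0, 0, 0, 0, 0, 0, 1], [0, 0, 0, 0, 0, 0, 1], [0, 0, 0, 0, 0, 0, 1], [0, 0, 0, 0, 0, 0, 1]]]'

```text
time: 12.23
eef_pos: [0.631, -0.182, 0.046]
tool_rot: [0.002, 0.906, 0.423, 0.001]
wrist_force: [0.5, 0.9, 6.3]
opening: 0.589
```

>>> jog_arm --targets '[[[0, 0, 0, 0, 0, -10, 1], [0, 0, 0, 0, 0, -30, 1], [0, 0, 0, 0, 0, -50, 1], [0, 0, 0, 0, 0, -70, 1], [0, 0, 0, 0, 0, -90, 1]]]'

```text
time: 12.65
eef_pos: [0.6289, -0.1811, 0.1343]
tool_rot: [-0.0, 0.906, 0.423, -0.0]
wrist_force: [-0.3, -0.9, -0.8]
opening: 0.589
```

>>> jog_arm --targets '[[[0, 0, 0, 0, 0, -20, 1], [0, 0, 0, 0, 0, -40, 1], [0, 0, 0, 0, 0, -60, 1], [0, 0, 0, 0, 0, -70, 1], [0, 0, 0, 0, 0, -70, 1]]]'

```text
time: 13.07
eef_pos: [0.6306, -0.1819, 0.2071]
tool_rot: [0.002, 0.906, 0.423, 0.002]
wrist_force: [0.4, -0.1, -0.2]
opening: 0.589
```

Run:
```python
from workcell import readout, optics
import cv2,pickle
r=optics.get_image("wrist"); s=readout.sense();print(s["time"],s["eef_pos"],s["tool_rot"],s["opening"])
cv2.imwrite("pics/w6.png",r["img"][:,:,::-1])
```

```text
13.1167 [ 0.62979197 -0.18149802  0.20478556] [1.02799360e-03 9.06194480e-01 4.22859090e-01 8.35351444e-04] 0.5904016987622671
```

View pics/w6.png

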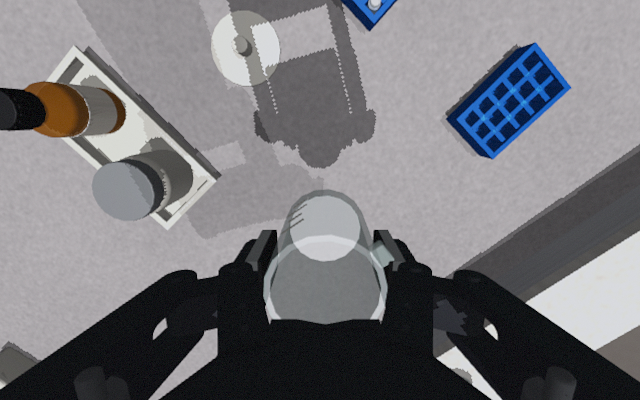

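Beaker held; bottle is standing in the tray. Carrying beaker to the stirrer while turning back.

>>> jog_arm --targets '[[[0, 0, -3, 7, -10, 0, 1], [0, 0, -7, 20, -30, 0, 1], [0, 0, -12, 33, -50, 0, 1], [0, 0, -16, 46, -70, 0, 1], [0, 0, -20, 57, -87, 0, 1]]]'

```text
time: 13.53
eef_pos: [0.5975, -0.0801, 0.2007]
tool_rot: [-0.002, 0.818, 0.575, -0.001]
wrist_force: [1.2, -0.1, -0.4]
opening: 0.589
```

>>> jog_arm --targets '[[[0, 0, -4, 17, -12, 0, 1], [0, 0, -8, 34, -25, 0, 1], [0, 0, -12, 51, -38, 0, 1], [0, 0, -16, 68, -50, 0, 1], [0, 0, -20, 84, -62, 0, 1]]]'

```text
time: 13.95
eef_pos: [0.5681, 0.0196, 0.2009]
tool_rot: [-0.002, 0.706, 0.708, -0.001]
wrist_force: [0.7, 0.5, -0.7]
opening: 0.588
```

>>> jog_arm --targets '[[[0, 0, 0, 20, -5, 0, 1], [0, 0, 0, 40, -10, 0, 1], [0, 0, 0, 60, -15, 0, 1], [0, 0, 0, 80, -20, 0, 1], [0, 0, 0, 98, -25, 0, 1]]]'

```text
time: 14.37
eef_pos: [0.5431, 0.1174, 0.201]
tool_rot: [-0.001, 0.707, 0.707, -0.001]
wrist_force: [0.4, 0.3, -0.2]
opening: 0.591
```

>>> jog_arm --targets '[[[0, 0, 0, 20, -5, 0, 1], [0, 0, 0, 40, -10, 0, 1], [0, 0, 0, 60, -15, 0, 1], [0, 0, 0, 80, -20, 0, 1], [0, 0, 0, 98, -25, 0, 1]]]'

```text
time: 14.78
eef_pos: [0.5181, 0.2152, 0.201]
tool_rot: [-0.001, 0.707, 0.707, -0.002]
wrist_force: [-0.2, -0.0, -0.4]
opening: 0.589
```

>>> jog_arm --targets '[[[0, 0, 0, 22, -5, 0, 1], [0, 0, 0, 45, -10, 0, 1], [0, 0, 0, 70, -17, 0, 1], [0, 0, 0, 88, -22, 0, 1], [0, 0, 0, 98, -25, 0, 1]]]'

```text
time: 15.2
eef_pos: [0.4928, 0.3137, 0.201]
tool_rot: [-0.001, 0.706, 0.708, -0.002]
wrist_force: [0.3, -0.4, -0.9]
opening: 0.59
```

>>> jog_arm --targets '[[[0, 0, 0, 0, 0, 0, 1], [0, 0, 0, 0, 0, 0, 1], [0, 0, 0, 0, 0, 0, 1]]]'

```text
time: 15.45
eef_pos: [0.4946, 0.3114, 0.2026]
tool_rot: [-0.0, 0.707, 0.707, -0.001]
wrist_force: [-0.1, -0.6, -0.2]
opening: 0.585
```

>>> jog_arm --targets '[[[0, 0, 0, 2, 2, 15, 1], [0, 0, 0, 2, 2, 40, 1], [0, 0, 0, 2, 2, 65, 1], [0, 0, 0, 2, 2, 82, 1], [0, 0, 0, 2, 2, 92, 1]]]'

```text
time: 15.87
eef_pos: [0.4957, 0.3125, 0.1084]
tool_rot: [-0.001, 0.708, 0.707, -0.002]
wrist_force: [-0.6, -0.0, -1.0]
opening: 0.588
```

>>> jog_arm --targets '[[[0, 0, 0, 0, 0, 1, 1], [0, 0, 0, 0, 0, 2, 1], [0, 0, 0, 0, 0, 3, 1], [0, 0, 0, 0, 0, 4, 1], [0, 0, 0, 0, 0, 4, 1]]]'

```text
time: 16.28
eef_pos: [0.4974, 0.3146, 0.1086]
tool_rot: [0.0, 0.707, 0.707, 0.001]
wrist_force: [-0.5, -0.6, -0.2]
opening: 0.589
```

Run:
```python
from workcell import readout, optics
import cv2,pickle
r=optics.get_image("wrist"); pickle.dump(r,open("w7.pkl","wb")); s=readout.sense();print(s["time"],s["eef_pos"],s["wrist_force"],s["opening"])
cv2.imwrite("pics/w7.png",r["img"][:,:,::-1])
```

```text
16.3333 [0.49725596 0.31459473 0.10844535] [ 0.06730941 -0.24082168 -0.44075653] 0.590267977415771
```

View pics/w7.png

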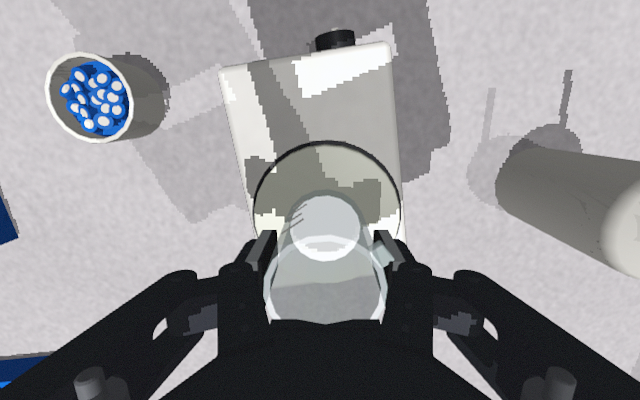

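Beaker foot (325,228) over plate centre (328,~213), clear of the wash bottle.

>>> jog_arm --targets '[[[0, 0, 0, -1, -1, 2, 1], [0, 0, 0, -1, -1, 4, 1], [0, 0, 0, -1, -1, 6, 1], [0, 0, 0, -1, -1, 8, 1], [0, 0, 0, -1, -1, 8, 1]]]'

```text
time: 16.75
eef_pos: [0.4952, 0.3132, 0.0986]
tool_rot: [-0.0, 0.707, 0.707, -0.001]
wrist_force: [0.9, 0.1, -0.2]
opening: 0.585
```

>>> jog_arm --targets '[[[0, 0, 0, 0, 0, 0.5, 1], [0, 0, 0, 0, 0, 1, 1], [0, 0, 0, 0, 0, 1.5, 1], [0, 0, 0, 0, 0, 1.5, 1], [0, 0, 0, 0, 0, 1.5, 1]]]'

```text
time: 17.17
eef_pos: [0.4957, 0.3134, 0.0981]
tool_rot: [0.0, 0.707, 0.707, 0.0]
wrist_force: [-0.9, 0.3, 1.7]
opening: 0.593
```

>>> jog_arm --targets '[[[0, 0, 0, 0, 0, 0.5, 1], [0, 0, 0, 0, 0, 1, 1], [0, 0, 0, 0, 0, 1.5, 1], [0, 0, 0, 0, 0, 1.5, 1], [0, 0, 0, 0, 0, 1.5, 1]]]'

```text
time: 17.58
eef_pos: [0.4958, 0.3134, 0.098]
tool_rot: [0.0, 0.707, 0.707, -0.0]
wrist_force: [-3.8, -2.3, 7.8]
opening: 0.591
```

>>> jog_arm --targets '[[[0, 0, 0, 0, 0, 0, 0.3], [0, 0, 0, 0, 0, 0, 0.2], [0, 0, 0, 0, 0, 0, 0], [0, 0, 0, 0, 0, 0, 0], [0, 0, 0, 0, 0, 0, 0]]]'

```text
time: 18.0
eef_pos: [0.4955, 0.3133, 0.0959]
tool_rot: [-0.0, 0.707, 0.707, -0.0]
wrist_force: [0.3, -0.3, 0.0]
opening: 1.002
```

>>> jog_arm --targets '[[[0, 0, 0, 0, 0, -15, 0], [0, 0, 0, 0, 0, -45, 0], [0, 0, 0, 0, 0, -85, 0], [0, 0, 0, 0, 0, -110, 0], [0, 0, 0, 0, 0, -115, 0]]]'

```text
time: 18.42
eef_pos: [0.4984, 0.3146, 0.2179]
tool_rot: [0.002, 0.707, 0.707, 0.005]
wrist_force: [0.7, 0.6, 0.4]
opening: 1.0
```

>>> jog_arm --targets '[[[0, 0, 0, -158, -20, 0, 0], [0, 0, 0, -158, -20, 0, 0], [0, 0, 0, -158, -20, 0, 0], [0, 0, 0, -158, -20, 0, 0], [0, 0, 0, -158, -20, 0, 0]]]'

```text
time: 18.83
eef_pos: [0.4746, 0.151, 0.2101]
tool_rot: [0.0, 0.709, 0.706, -0.002]
wrist_force: [0.9, 0.2, 0.5]
opening: 1.004
```

>>> jog_arm --targets '[[[0, 0, 0, -158, 0, 0, 0], [0, 0, 0, -158, 0, 0, 0], [0, 0, 0, -158, 0, 0, 0], [0, 0, 0, -158, 0, 0, 0], [0, 0, 0, -158, 0, 0, 0]]]'

```text
time: 19.25
eef_pos: [0.4758, -0.007, 0.2108]
tool_rot: [0.001, 0.709, 0.705, -0.001]
wrist_force: [-0.4, 0.4, 0.1]
opening: 1.001
```

>>> jog_arm --targets '[[[0, 0, 0, -158, 0, 0, 0], [0, 0, 0, -158, 0, 0, 0], [0, 0, 0, -158, 0, 0, 0], [0, 0, 0, -158, 0, 0, 0], [0, 0, 0, -158, 0, 0, 0]]]'

```text
time: 19.67
eef_pos: [0.476, -0.1651, 0.211]
tool_rot: [0.001, 0.709, 0.706, -0.001]
wrist_force: [-0.1, 0.2, -0.0]
opening: 1.0
```

Run:
```python
from workcell import readout, optics
import cv2,pickle
r=optics.get_image("wrist"); pickle.dump(r,open("w8.pkl","wb")); s=readout.sense();print(s["time"],s["eef_pos"],s["tool_rot"],s["opening"])
cv2.imwrite("pics/w8.png",cv2.resize(r["img"],(800,500),interpolation=cv2.INTER_CUBIC)[:,:,::-1])
```

```text
19.7167 [ 0.47577769 -0.16267297  0.2106845 ] [-4.20761875e-04  7.08461892e-01  7.05748943e-01 -3.12951758e-05] 1.0022835900877167
```

View pics/w8.png

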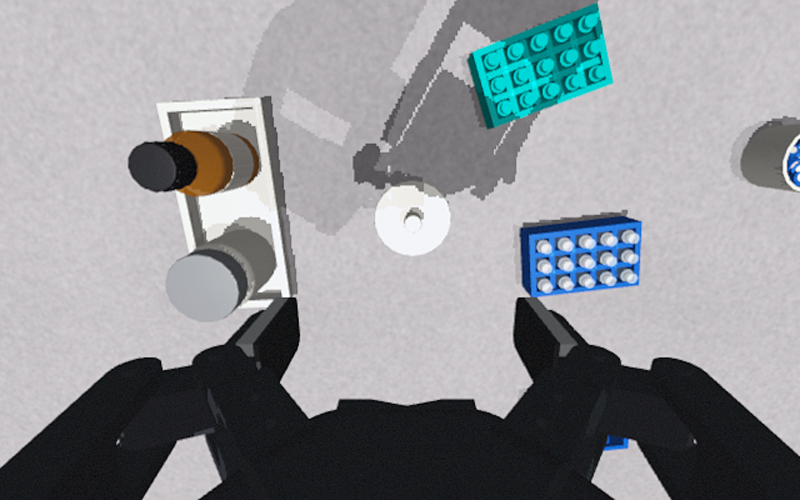

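Cover disc centre (412.5,217.5), knob top (412,224). The bottle and jar stand well in the tray.

Run:
```python
import pickle; from h import *
from workcell import readout
w=pickle.load(open("w8.pkl","rb"));print(cast(w,(412.5/1.25,217.5/1.25),.004),cast(w,(412.5/1.25,224/1.25),.026),"bottle cap",cast(w,(161/1.25,167/1.25),.108),"jar",cast(w,(203/1.25,286/1.25),.078),readout.sense()["eef_pos"])
```

```text
[ 0.47455714 -0.16002091  0.004     ] [ 0.47605808 -0.16034597  0.026     ] bottle cap [ 0.42157422 -0.31793642  0.108     ] jar [ 0.51292462 -0.32224069  0.078     ] [ 0.47577769 -0.16267297  0.2106845 ]
```

>>> jog_arm --targets '[[[0, 0, 0, 2, 0, 38, 0], [0, 0, 0, 2, 0, 76, 0], [0, 0, 0, 2, 0, 114, 0], [0, 0, 0, 2, 0, 145, 0], [0, 0, 0, 2, 0, 160, 0]]]'

```text
time: 20.13
eef_pos: [0.4728, -0.1552, 0.0463]
tool_rot: [-0.004, 0.706, 0.708, -0.001]
wrist_force: [-0.9, -0.2, -0.3]
opening: 1.0
```

>>> jog_arm --targets '[[[0, 0, 0, 0, 0, 2, 0.2], [0, 0, 0, 0, 0, 5, 0.4], [0, 0, 0, 0, 0, 10, 0.5], [0, 0, 0, 0, 0, 15, 0.5], [0, 0, 0, 0, 0, 15, 0.5]]]'

```text
time: 20.55
eef_pos: [0.4762, -0.1586, 0.0367]
tool_rot: [0.0, 0.707, 0.707, 0.0]
wrist_force: [-0.1, -0.3, -0.7]
opening: 0.501
```

>>> jog_arm --targets '[[[0, 0, 0, 0, 0, 0, 0.5], [0, 0, 0, 0, 0, 0, 0.5], [0, 0, 0, 0, 0, 0, 0.5]]]'

```text
time: 20.8
eef_pos: [0.4762, -0.1589, 0.037]
tool_rot: [0.001, 0.707, 0.707, 0.0]
wrist_force: [-0.4, 0.5, 0.4]
opening: 0.499
```

Lower 9 mm, then close on the knob.

>>> jog_arm --targets '[[[0, 0, 0, -1, 0, 3, 0.5], [0, 0, 0, -1, 0, 6, 0.5], [0, 0, 0, -1, 0, 9, 0.5], [0, 0, 0, -1, 0, 9, 0.5], [0, 0, 0, -1, 0, 9, 0.5]]]'

```text
time: 21.22
eef_pos: [0.4755, -0.1595, 0.0269]
tool_rot: [-0.001, 0.707, 0.707, -0.0]
wrist_force: [-0.8, -1.0, -0.7]
opening: 0.502
```

>>> jog_arm --targets '[[[0, 0, 0, 0, 0, 0, 0.7], [0, 0, 0, 0, 0, 0, 1], [0, 0, 0, 0, 0, 0, 1], [0, 0, 0, 0, 0, 0, 1], [0, 0, 0, 0, 0, 0, 1]]]' --force 40

```text
time: 21.63
eef_pos: [0.476, -0.1598, 0.0275]
tool_rot: [0.0, 0.707, 0.707, 0.0]
wrist_force: [-0.4, -0.2, 0.9]
opening: 0.163
```

>>> jog_arm --targets '[[[0, 0, 0, 0, 0, 0, 1], [0, 0, 0, 0, 0, 0, 1], [0, 0, 0, 0, 0, -5, 1], [0, 0, 0, 0, 0, -15, 1], [0, 0, 0, 0, 0, -30, 1]]]'

```text
time: 22.05
eef_pos: [0.4746, -0.159, 0.0568]
tool_rot: [-0.002, 0.707, 0.707, -0.0]
wrist_force: [-0.1, -0.1, -1.2]
opening: 0.166
```

>>> jog_arm --targets '[[[0, 0, 0, 0, 0, -25, 1], [0, 0, 0, 0, 0, -55, 1], [0, 0, 0, 0, 0, -85, 1], [0, 0, 0, 0, 0, -110, 1], [0, 0, 0, 0, 0, -120, 1]]]'

```text
time: 22.47
eef_pos: [0.4776, -0.1606, 0.1825]
tool_rot: [0.004, 0.707, 0.707, 0.001]
wrist_force: [1.0, 0.1, 0.1]
opening: 0.164
```

>>> jog_arm --targets '[[[0, 0, 0, 0, 0, -15, 1], [0, 0, 0, 0, 0, -30, 1], [0, 0, 0, 0, 0, -40, 1], [0, 0, 0, 0, 0, -40, 1], [0, 0, 0, 0, 0, -40, 1]]]'

```text
time: 22.88
eef_pos: [0.4757, -0.1596, 0.2172]
tool_rot: [0.0, 0.707, 0.707, 0.0]
wrist_force: [-0.6, -0.7, -0.8]
opening: 0.169
```

Run:
```python
from workcell import readout, optics
import cv2,pickle
r=optics.get_image("wrist"); s=readout.sense();print(s["time"],s["eef_pos"],s["tool_rot"],s["opening"])
cv2.imwrite("pics/w9.png",r["img"][:,:,::-1])
```

```text
22.9333 [ 0.47531981 -0.15937393  0.21631385] [-7.55771335e-04  7.06970787e-01  7.07242314e-01 -2.10944213e-04] 0.1653957375960454
```

View pics/w9.png

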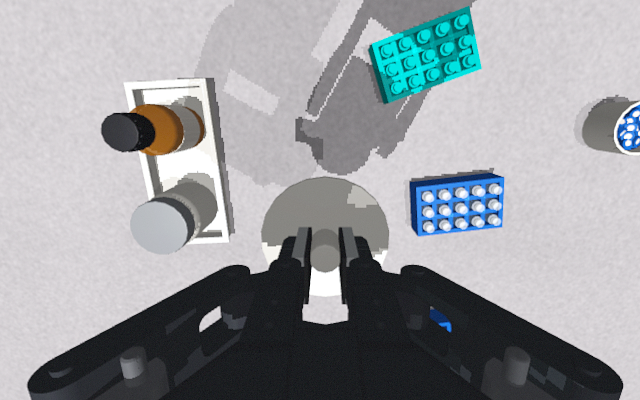

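Cover gripped level by its knob. Carrying to the beaker.

>>> jog_arm --targets '[[[0, 0, 0, 12, 0, 0, 1], [0, 0, 0, 36, 1, 0, 1], [0, 0, 0, 62, 2, 0, 1], [0, 0, 0, 90, 4, 0, 1], [0, 0, 0, 118, 5, 0, 1]]]'

```text
time: 23.35
eef_pos: [0.4799, -0.0397, 0.2159]
tool_rot: [-0.001, 0.707, 0.707, -0.0]
wrist_force: [0.8, -0.0, -0.3]
opening: 0.169
```

>>> jog_arm --targets '[[[0, 0, 0, 24, 1, 0, 1], [0, 0, 0, 48, 2, 0, 1], [0, 0, 0, 72, 3, 0, 1], [0, 0, 0, 95, 4, 0, 1], [0, 0, 0, 118, 5, 0, 1]]]'

```text
time: 23.77
eef_pos: [0.4845, 0.0784, 0.2159]
tool_rot: [-0.001, 0.707, 0.707, -0.001]
wrist_force: [1.0, -0.6, -0.3]
opening: 0.163
```

>>> jog_arm --targets '[[[0, 0, 0, 24, 1, 0, 1], [0, 0, 0, 48, 2, 0, 1], [0, 0, 0, 72, 3, 0, 1], [0, 0, 0, 95, 4, 0, 1], [0, 0, 0, 118, 5, 0, 1]]]'

```text
time: 24.18
eef_pos: [0.4893, 0.1962, 0.2158]
tool_rot: [-0.001, 0.707, 0.707, -0.001]
wrist_force: [0.1, -0.2, -0.8]
opening: 0.164
```

>>> jog_arm --targets '[[[0, 0, 0, 28, 1, 0, 1], [0, 0, 0, 56, 2, 0, 1], [0, 0, 0, 84, 3, 0, 1], [0, 0, 0, 106, 4, 0, 1], [0, 0, 0, 118, 5, 0, 1]]]'

```text
time: 24.6
eef_pos: [0.4941, 0.3149, 0.2158]
tool_rot: [-0.001, 0.706, 0.708, -0.001]
wrist_force: [0.1, -0.3, -0.8]
opening: 0.167
```

>>> jog_arm --targets '[[[0, 0, 0, 0, 0, 5, 1], [0, 0, 0, 0, 0, 15, 1], [0, 0, 0, 0, 0, 25, 1], [0, 0, 0, 0, 0, 30, 1], [0, 0, 0, 0, 0, 30, 1]]]'

```text
time: 25.02
eef_pos: [0.4944, 0.3107, 0.1844]
tool_rot: [-0.001, 0.708, 0.707, -0.002]
wrist_force: [0.8, -0.2, -0.3]
opening: 0.164
```

>>> jog_arm --targets '[[[0, 0, 0, 0, 0, 0, 1], [0, 0, 0, 0, 0, 0, 1], [0, 0, 0, 0, 0, 0, 1]]]'

```text
time: 25.27
eef_pos: [0.4961, 0.3121, 0.188]
tool_rot: [0.0, 0.707, 0.707, 0.001]
wrist_force: [0.3, 0.9, 0.1]
opening: 0.165
```

Run:
```python
from workcell import readout, optics
import cv2,pickle,numpy as np; from h import *
s=readout.sense();print(s["time"],s["eef_pos"],s["tool_rot"],s["opening"])
r=optics.get_image("wrist"); q=optics.get_image("scene"); pickle.dump((r,q),open("w10.pkl","wb"))
c=np.hstack([cv2.resize(r["img"][60:360,140:540],(400,300)),cv2.resize(q["img"][140:240,330:463],(400,300),interpolation=cv2.INTER_CUBIC)])
cv2.imwrite("pics/w10.png",c[:,:,::-1])
```

```text
25.2667 [0.49613669 0.31210326 0.18802483] [2.66831804e-04 7.07199486e-01 7.07013774e-01 5.82005487e-04] 0.16467077510894768
```

View pics/w10.png

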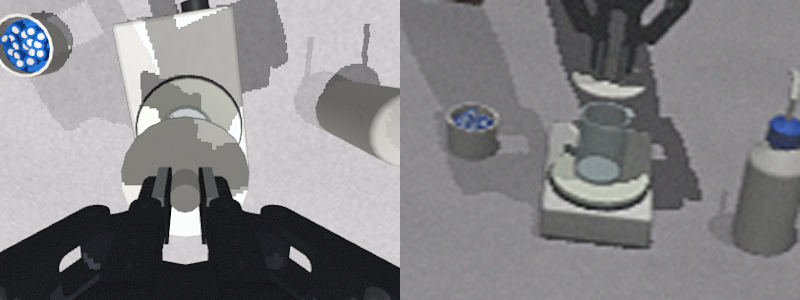

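Beaker stands centred on the plate, cover level just above it and aligned. Lowering.

>>> jog_arm --targets '[[[0, 0, 0, 1, 0, 7, 1], [0, 0, 0, 1, 0, 15, 1], [0, 0, 0, 1, 0, 23, 1], [0, 0, 0, 1, 0, 30, 1], [0, 0, 0, 1, 0, 32, 1]]]'

```text
time: 25.78
eef_pos: [0.4944, 0.3129, 0.1528]
tool_rot: [-0.001, 0.707, 0.707, -0.002]
wrist_force: [0.4, -0.3, -0.3]
opening: 0.162
```

>>> jog_arm --targets '[[[0, 0, 0, 0, 0, 1, 1], [0, 0, 0, 0, 0, 2, 1], [0, 0, 0, 0, 0, 3, 1], [0, 0, 0, 0, 0, 3, 1], [0, 0, 0, 0, 0, 3, 1]]]'

```text
time: 26.2
eef_pos: [0.4959, 0.3134, 0.1527]
tool_rot: [0.0, 0.707, 0.707, 0.0]
wrist_force: [-0.8, -0.7, -1.1]
opening: 0.164
```

>>> jog_arm --targets '[[[0, 0, 0, 0, 0, 0.5, 1], [0, 0, 0, 0, 0, 1, 1], [0, 0, 0, 0, 0, 2, 1], [0, 0, 0, 0, 0, 2, 1], [0, 0, 0, 0, 0, 2, 1]]]'

```text
time: 26.62
eef_pos: [0.4956, 0.3133, 0.1502]
tool_rot: [-0.0, 0.707, 0.707, -0.0]
wrist_force: [0.3, -0.1, -1.2]
opening: 0.168
```

>>> jog_arm --targets '[[[0, 0, 0, 0, 0, 0.5, 1], [0, 0, 0, 0, 0, 1, 1], [0, 0, 0, 0, 0, 1, 1], [0, 0, 0, 0, 0, 1, 1], [0, 0, 0, 0, 0, 1, 1]]]'

```text
time: 27.03
eef_pos: [0.4958, 0.3134, 0.1496]
tool_rot: [0.0, 0.707, 0.707, 0.0]
wrist_force: [0.4, -1.0, -0.0]
opening: 0.17
```

>>> jog_arm --targets '[[[0, 0, 0, 0, 0, 0.5, 1], [0, 0, 0, 0, 0, 1, 1], [0, 0, 0, 0, 0, 1, 1], [0, 0, 0, 0, 0, 1, 1], [0, 0, 0, 0, 0, 1, 1]]]'

```text
time: 27.45
eef_pos: [0.496, 0.3135, 0.1496]
tool_rot: [0.0, 0.707, 0.707, 0.0]
wrist_force: [-1.9, -1.0, 6.5]
opening: 0.165
```

>>> jog_arm --targets '[[[0, 0, 0, 0, 0, 0, 0.75], [0, 0, 0, 0, 0, 0, 0.6], [0, 0, 0, 0, 0, 0, 0.4], [0, 0, 0, 0, 0, 0, 0.3], [0, 0, 0, 0, 0, 0, 0.3]]]'

```text
time: 27.87
eef_pos: [0.4955, 0.3133, 0.1479]
tool_rot: [-0.0, 0.707, 0.707, -0.0]
wrist_force: [-0.5, -0.4, 0.1]
opening: 0.695
```

>>> jog_arm --targets '[[[0, 0, 0, 0, 0, -10, 0.3], [0, 0, 0, 0, 0, -25, 0.3], [0, 0, 0, 0, 0, -45, 0.2], [0, 0, 0, 0, 0, -65, 0], [0, 0, 0, 0, 0, -70, 0]]]'

```text
time: 28.28
eef_pos: [0.4975, 0.3142, 0.2231]
tool_rot: [0.001, 0.707, 0.707, 0.003]
wrist_force: [0.4, 0.7, 0.3]
opening: 1.003
```

>>> jog_arm --targets '[[[0, 0, 0, -75, -38, 0, 0], [0, 0, 0, -75, -38, 0, 0], [0, 0, 0, -75, -38, 0, 0], [0, 0, 0, -75, -38, 0, 0]]]'

```text
time: 28.62
eef_pos: [0.4564, 0.237, 0.2175]
tool_rot: [-0.0, 0.708, 0.706, -0.001]
wrist_force: [-0.2, 0.2, -0.3]
opening: 1.001
```

>>> jog_arm --targets '[[[0, 0, 0, -75, -38, 0, 0], [0, 0, 0, -75, -38, 0, 0], [0, 0, 0, -75, -38, 0, 0], [0, 0, 0, -75, -38, 0, 0], [0, 0, 0, -75, -38, 0, 0]]]'

```text
time: 29.03
eef_pos: [0.4208, 0.1638, 0.2192]
tool_rot: [0.0, 0.707, 0.707, 0.001]
wrist_force: [0.0, 0.6, 0.4]
opening: 1.003
```

Run:
```python
from workcell import readout, optics
import cv2,pickle
r=optics.get_image("wrist"); pickle.dump(r,open("w11.pkl","wb")); s=readout.sense();print(s["time"],s["eef_pos"],s["tool_rot"],s["opening"])
cv2.imwrite("pics/w11.png",cv2.resize(r["img"],(800,500),interpolation=cv2.INTER_CUBIC)[:,:,::-1])
```

```text
29.0833 [0.42085006 0.16413673 0.21918075] [4.14662848e-04 7.06794083e-01 7.07418597e-01 9.38999888e-04] 0.9980552815358288
```

View pics/w11.png

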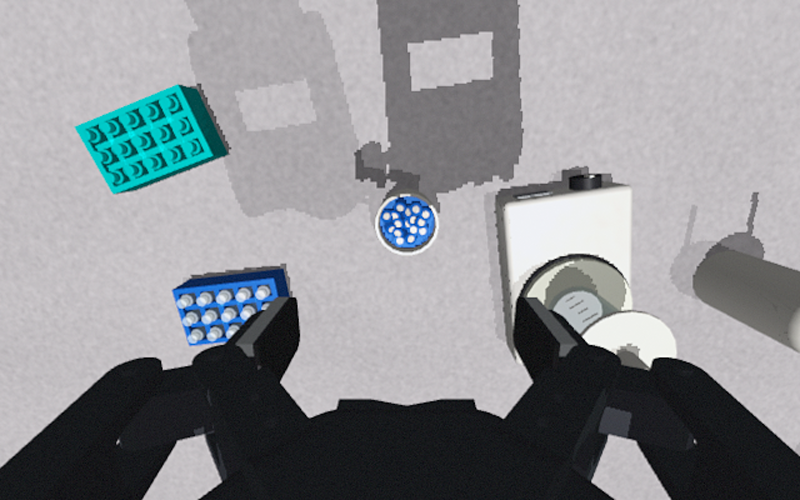

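Cover rests on the beaker. Tub rim centre (407,223); stirrer housing's near side edge at u≈503.

Run:
```python
import pickle; from h import *
w=pickle.load(open("w11.pkl","rb")); f=lambda u,v,z:cast(w,(u/1.25,v/1.25),z).round(4)
print("tub",f(407,223,.04),"house",f(505,205,.042),f(500,195,0),"cover top",f(628,355,.126))
```

```text
tub [0.419  0.1642 0.04  ] house [0.4031 0.2471 0.042 ] [0.4002 0.2533 0.    ] cover top [0.4931 0.3156 0.126 ]
```

>>> jog_arm --targets '[[[0, 0, 0, 0, -2, 35, 0], [0, 0, 0, 0, -2, 70, 0], [0, 0, 0, 0, -2, 105, 0], [0, 0, 0, 0, -2, 135, 0], [0, 0, 0, 0, -2, 150, 0]]]'

```text
time: 29.5
eef_pos: [0.416, 0.1641, 0.0646]
tool_rot: [-0.002, 0.706, 0.708, -0.002]
wrist_force: [-1.4, -0.1, -0.2]
opening: 1.001
```

>>> jog_arm --targets '[[[0, 0, 0, 0, 0, 10, 0], [0, 0, 0, 0, 0, 22, 0], [0, 0, 0, 0, 0, 33, 0], [0, 0, 0, 0, 0, 39, 0], [0, 0, 0, 0, 0, 39, 0]]]'

```text
time: 29.92
eef_pos: [0.4178, 0.1639, 0.0287]
tool_rot: [-0.0, 0.707, 0.708, -0.001]
wrist_force: [-1.3, 0.1, -0.0]
opening: 0.998
```

>>> jog_arm --targets '[[[0, 0, 0, 0, 0, 0, 0.1], [0, 0, 0, 0, 0, 0, 0.2], [0, 0, 0, 0, 0, 0, 0.3], [0, 0, 0, 0, 0, 0, 0.5], [0, 0, 0, 0, 0, 0, 1]]]' --force 35

```text
time: 30.33
eef_pos: [0.4186, 0.1636, 0.0307]
tool_rot: [0.0, 0.707, 0.707, 0.001]
wrist_force: [-1.7, 1.0, 5.7]
opening: 0.642
```

>>> jog_arm --targets '[[[0, 0, 0, 0, 0, 0, 1], [0, 0, 0, 0, 0, 0, 1], [0, 0, 0, 0, 0, 0, 1], [0, 0, 0, 0, 0, 0, 1], [0, 0, 0, 0, 0, 0, 1]]]'

```text
time: 30.75
eef_pos: [0.4186, 0.1636, 0.0307]
tool_rot: [0.0, 0.707, 0.707, 0.001]
wrist_force: [-2.2, 0.9, 5.3]
opening: 0.64
```

>>> jog_arm --targets '[[[0, 0, 0, 0, 0, -8, 1], [0, 0, 0, 0, 0, -25, 1], [0, 0, 0, 0, 0, -45, 1], [0, 0, 0, 0, 0, -65, 1], [0, 0, 0, 0, 0, -85, 1]]]'

```text
time: 31.17
eef_pos: [0.4172, 0.1632, 0.1153]
tool_rot: [-0.0, 0.707, 0.707, -0.0]
wrist_force: [-0.3, 0.4, -0.7]
opening: 0.64
```

>>> jog_arm --targets '[[[0, 0, 0, 0, 0, -15, 1], [0, 0, 0, 0, 0, -28, 1], [0, 0, 0, 0, 0, -35, 1], [0, 0, 0, 0, 0, -35, 1], [0, 0, 0, 0, 0, -35, 1]]]'

```text
time: 31.58
eef_pos: [0.4175, 0.1632, 0.1493]
tool_rot: [0.0, 0.707, 0.707, 0.0]
wrist_force: [-0.7, 0.1, -1.0]
opening: 0.637
```

>>> jog_arm --targets '[[[0, 0, 0, -8, 9, 0, 1], [0, 0, 0, -24, 28, 0, 1], [0, 0, 0, -42, 48, 0, 1], [0, 0, 0, -60, 69, 0, 1], [0, 0, 0, -79, 91, 0, 1]]]'

```text
time: 32.0
eef_pos: [0.5091, 0.083, 0.1478]
tool_rot: [-0.001, 0.707, 0.707, -0.001]
wrist_force: [1.1, 0.2, -0.5]
opening: 0.636
```

>>> jog_arm --targets '[[[0, 0, 0, -18, 21, 0, 1], [0, 0, 0, -36, 42, 0, 1], [0, 0, 0, -54, 63, 0, 1], [0, 0, 0, -70, 81, 0, 1], [0, 0, 0, -79, 91, 0, 1]]]'

```text
time: 32.42
eef_pos: [0.6012, 0.0027, 0.1477]
tool_rot: [-0.0, 0.708, 0.707, -0.001]
wrist_force: [0.6, 0.5, -0.7]
opening: 0.637
```

>>> jog_arm --targets '[[[0, 0, 0, 0, 0, 0, 1], [0, 0, 0, 0, 0, 0, 1], [0, 0, 0, 0, 0, 0, 1]]]'

```text
time: 32.67
eef_pos: [0.5986, 0.006, 0.1482]
tool_rot: [-0.001, 0.707, 0.707, -0.001]
wrist_force: [-0.1, 0.4, -0.8]
opening: 0.646
```

Run:
```python
from workcell import readout, optics
import cv2,pickle
r=optics.get_image("wrist"); pickle.dump(r,open("w12.pkl","wb")); s=readout.sense();print(s["time"],s["eef_pos"],s["tool_rot"],s["opening"])
cv2.imwrite("pics/w12.png",cv2.resize(r["img"],(800,500),interpolation=cv2.INTER_CUBIC)[:,:,::-1])
```

```text
32.7167 [0.59855903 0.00623857 0.14854681] [-8.94653209e-04  7.06692937e-01  7.07519632e-01 -5.13211185e-04] 0.6433402726026252
```

View pics/w12.png

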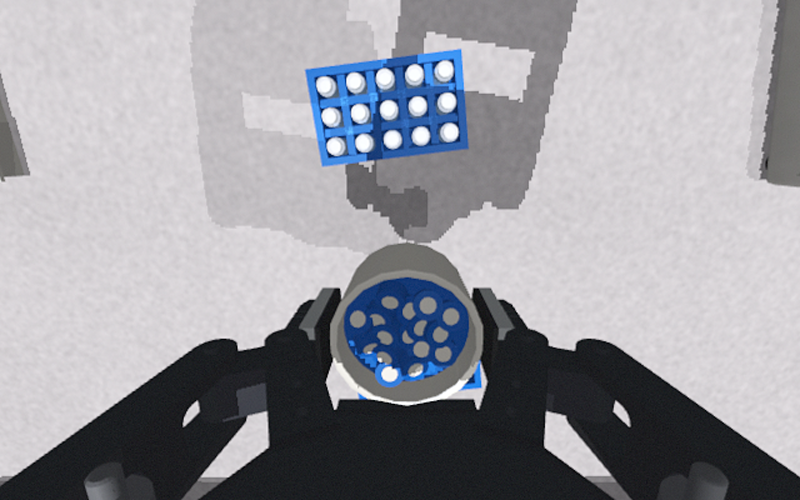

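Full rack at (389,108), tub held behind it, in line. Lowering.

>>> jog_arm --targets '[[[0, 0, 0, 0, 1, 18, 1], [0, 0, 0, 0, 1, 42, 1], [0, 0, 0, 0, 1, 68, 1], [0, 0, 0, 0, 1, 90, 1], [0, 0, 0, 0, 1, 105, 1]]]'

```text
time: 33.13
eef_pos: [0.5984, 0.0068, 0.0419]
tool_rot: [-0.002, 0.706, 0.708, -0.001]
wrist_force: [-0.4, 0.1, -1.9]
opening: 0.641
```

>>> jog_arm --targets '[[[0, 0, 0, 0, 0, 1, 1], [0, 0, 0, 0, 0, 3, 1], [0, 0, 0, 0, 0, 5, 1], [0, 0, 0, 0, 0, 6, 1], [0, 0, 0, 0, 0, 6, 1]]]'

```text
time: 33.55
eef_pos: [0.6015, 0.0054, 0.0396]
tool_rot: [0.001, 0.707, 0.707, 0.001]
wrist_force: [-0.7, 0.2, -0.6]
opening: 0.641
```

>>> jog_arm --targets '[[[0, 0, 0, 0, 0, 1, 1], [0, 0, 0, 0, 0, 2, 1], [0, 0, 0, 0, 0, 2, 1], [0, 0, 0, 0, 0, 2, 1], [0, 0, 0, 0, 0, 2, 1]]]'

```text
time: 33.97
eef_pos: [0.6008, 0.0053, 0.0364]
tool_rot: [0.0, 0.707, 0.707, 0.0]
wrist_force: [0.3, -0.4, -0.9]
opening: 0.634
```

>>> jog_arm --targets '[[[0, 0, 0, 0, 0, 0, 1], [0, 0, 0, 0, 0, 0, 1], [0, 0, 0, 0, 0, 0, 1]]]'

```text
time: 34.22
eef_pos: [0.6007, 0.0054, 0.0363]
tool_rot: [-0.0, 0.707, 0.707, -0.0]
wrist_force: [-0.1, 0.5, -0.6]
opening: 0.638
```

>>> jog_arm --targets '[[[0, 0, 0, 0, 0, 1, 1], [0, 0, 0, 0, 0, 2, 1], [0, 0, 0, 0, 0, 3, 1], [0, 0, 0, 0, 0, 4, 1], [0, 0, 0, 0, 0, 4, 1]]]'

```text
time: 34.63
eef_pos: [0.6005, 0.0054, 0.0319]
tool_rot: [-0.0, 0.707, 0.707, -0.0]
wrist_force: [0.2, -0.6, -1.2]
opening: 0.641
```

>>> jog_arm --targets '[[[0, 0, 0, 0, 0, 1, 1], [0, 0, 0, 0, 0, 2, 1], [0, 0, 0, 0, 0, 2, 1], [0, 0, 0, 0, 0, 2, 1], [0, 0, 0, 0, 0, 2, 1]]]'

```text
time: 35.05
eef_pos: [0.6008, 0.0054, 0.0307]
tool_rot: [0.0, 0.707, 0.707, -0.0]
wrist_force: [-1.4, -0.0, 4.1]
opening: 0.638
```

>>> jog_arm --targets '[[[0, 0, 0, 0, 0, 0.5, 1], [0, 0, 0, 0, 0, 1, 1], [0, 0, 0, 0, 0, 1, 1], [0, 0, 0, 0, 0, 1, 1], [0, 0, 0, 0, 0, 1, 1]]]'

```text
time: 35.47
eef_pos: [0.6009, 0.0054, 0.0307]
tool_rot: [-0.0, 0.707, 0.707, -0.0]
wrist_force: [-4.6, 0.8, 8.9]
opening: 0.637
```

Set down. Release, rise, and back off toward the robot for a final check view.

>>> jog_arm --targets '[[[0, 0, 0, 0, 0, 0, 0.3], [0, 0, 0, 0, 0, 0, 0.2], [0, 0, 0, 0, 0, 0, 0], [0, 0, 0, 0, 0, 0, 0], [0, 0, 0, 0, 0, 0, 0]]]'

```text
time: 35.88
eef_pos: [0.6006, 0.0054, 0.029]
tool_rot: [-0.0, 0.707, 0.707, -0.0]
wrist_force: [0.3, 0.4, -0.2]
opening: 1.001
```

>>> jog_arm --targets '[[[0, 0, 0, 0, 0, -15, 0], [0, 0, 0, 0, 0, -45, 0], [0, 0, 0, 0, 0, -85, 0], [0, 0, 0, 0, 0, -125, 0], [0, 0, 0, 0, 0, -160, 0]]]'

```text
time: 36.3
eef_pos: [0.6009, 0.0054, 0.1916]
tool_rot: [0.0, 0.707, 0.707, 0.0]
wrist_force: [0.7, -0.2, 0.2]
opening: 0.999
```

>>> jog_arm --targets '[[[0, 0, 0, 0, -100, -120, 0], [0, 0, 0, 0, -100, -120, 0], [0, 0, 0, 0, -100, -120, 0], [0, 0, 0, 0, -100, -120, 0], [0, 0, 0, 0, -100, -120, 0]]]'

```text
time: 36.72
eef_pos: [0.5006, 0.0053, 0.3164]
tool_rot: [0.005, 0.707, 0.707, 0.003]
wrist_force: [1.2, 0.4, 1.4]
opening: 1.0
```

>>> jog_arm --targets '[[[0, 0, 0, 0, -30, -20, 0], [0, 0, 0, 0, -30, -20, 0], [0, 0, 0, 0, -30, -20, 0], [0, 0, 0, 0, -30, -20, 0], [0, 0, 0, 0, -30, -20, 0]]]'

```text
time: 37.13
eef_pos: [0.471, 0.0053, 0.328]
tool_rot: [-0.001, 0.707, 0.707, -0.0]
wrist_force: [1.2, 0.7, -0.3]
opening: 0.997
```

Run:
```python
from workcell import readout, optics
import cv2,pickle
r=optics.get_image("wrist"); q=optics.get_image("scene"); pickle.dump((r,q),open("w13.pkl","wb")); s=readout.sense();print(s["time"],s["eef_pos"],s["wrist_force"],s["opening"])
cv2.imwrite("pics/w13.png",cv2.resize(r["img"],(800,500),interpolation=cv2.INTER_CUBIC)[:,:,::-1])
cv2.imwrite("pics/s13.png",cv2.resize(q["img"][130:250,180:490],(775,300),interpolation=cv2.INTER_CUBIC)[:,:,::-1])
```

```text
37.2333 [0.4709603  0.00536593 0.32806204] [0.30810321 0.26624956 0.42800737] 1.0029763849749402
```

View pics/w13.png

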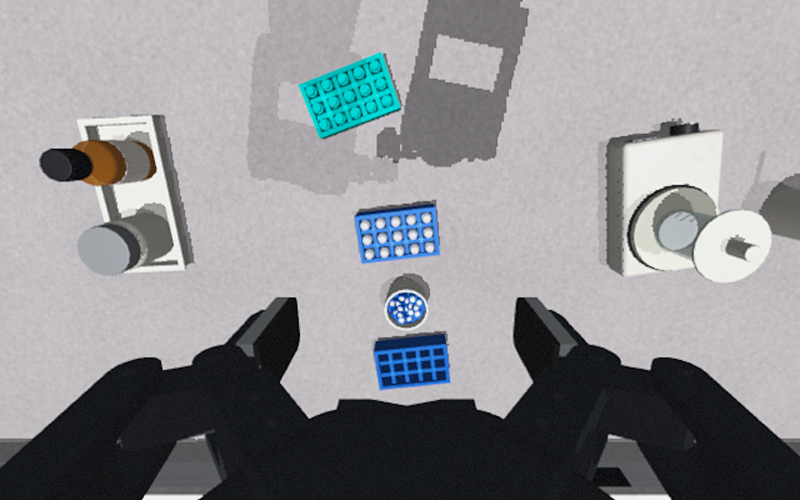

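Everything stands in place: tub (406,310) between the racks, bottle in the tray at (140,160), beaker foot (680,231) on the plate (675,228), cover (733,246). Numbers check:

Run:
```python
import pickle; from h import *
w,q=pickle.load(open("w13.pkl","rb")); f=lambda n,u,v,z:print(n,cast(w,(u/1.25,v/1.25),z).round(4)[:2])
f("plate",674.5,228,.052);f("beaker foot",680,231,.052);f("cover disc",732.5,246,.126)
f("tub",406.5,310,.04)
C=lambda P:np.mean([cast(w,(u/1.25,v/1.25),.028) for u,v in P],0).round(4)[:2]
F=C([(355,212),(436,205),(440,255),(361,263)]);G=C([(376,347),(446,342),(450,383),(380,389)]);print("full",F,"empty",G,"mid",(F+G)/2)
f("bottle cap",66,165,.108);f("jar lid",110,249,.078)
```

```text
plate [0.4946 0.3116]
beaker foot [0.4981 0.3186]
cover disc [0.4954 0.313 ]
tub [0.6027 0.0054]
full [ 0.5079 -0.0051] empty [0.6902 0.0141] mid [0.59905 0.0045 ]
bottle cap [ 0.4216 -0.3148]
jar lid [ 0.5123 -0.3168]
```

The beaker foot reads about 6 mm off the cover, though it is partly hidden here. Cross-checking with the earlier, unobstructed pictures.

Run:
```python
import pickle; from h import *
r,q=pickle.load(open("w10.pkl","rb")); w7=pickle.load(open("w7.pkl","rb"))
k=133/400
print("scene mouth",cast(q,(330+210*k,140+116/3),.122),"foot",cast(q,(330+200*k,140+167/3),.052))
print("w7 foot",cast(w7,(325,228),.0625))
w,q2=pickle.load(open("w13.pkl","rb"))
# final scene: cover = bright blob over beaker
p=proj(q2,(.4957,.3133,.126)); print(p)
x,y=p.round().astype(int); g=cv2.cvtColor(q2["img"],cv2.COLOR_RGB2GRAY)[y-14:y+34,x-20:x+22]
for row in g[::2,::2]: print(' '.join(f"{v:3d}" for v in row))
# wrist gray row through the beaker floor
g=cv2.cvtColor(w["img"],cv2.COLOR_RGB2GRAY)
for v in (176,180,184,188,192,196): print(v,g[v,500:572].tolist())
```

```text
scene mouth [0.49834517 0.31948826 0.122     ] foot [0.48709386 0.31610596 0.052     ]
w7 foot [0.49930631 0.31423811 0.0625    ]
[398.06573073 176.69523383]
136 135 134 134 136 137 141 138 138 136 135 142 139 138 140 138 138 139 138 143 142
138 140 137 135 131 137 136 135 139 138 138 142 139 142 137 139 137 140 140 137 138
136 136 135 136 139 138 139 140 140 141 141 141 141 138 138 136 141 139 141 139 138
140 139 140 138 138 136 140 134 139 139 154 135 138 140 140 144 138 143 141 140 137
139 138 139 138 136 131 146 181 185 147 201 206 159 128 136 141 137 135 141 137 137
139 138 137 138 137 178 192 189 188 155  97  88 168 192 185 131 137 137 137 139 140
138 134 134 135 161 191 186 188 196 110 101  81 186 191 188 193 134 133 140 139 141
138 138 134 136 140 195 190 186 191 156  88  70 192 189 186 188 168 139 145 134 134
133 138 133 138 140 167 193 190 192 191 192 194 190 188 185 188 160 137 137 139 137
135 160 183 178 158 126 103 198 192 191 189 189 190 190 195 183 118 136 136 135 135
130 163 184 185 185 186 104 100 102 139 171 193 173 151 100 124 117 131 134 141 134
121 173 183 182 18
[... 2527 characters left out ...]
 29, 64, 101, 107, 178, 220, 219, 216, 216, 215, 216, 215, 216, 216, 217, 216, 216, 215, 216, 216, 220, 189, 144, 113, 104, 169, 189, 190, 188, 189, 187, 188, 189, 188, 189, 186, 188, 189, 187, 188, 187, 187, 187, 186, 186, 186, 186, 185, 192, 195, 190, 142, 92, 79, 179, 235, 240, 238, 238, 238, 238, 238, 237, 237, 237, 238, 238, 237, 237]
196 [218, 233, 174, 60, 43, 62, 103, 95, 198, 226, 217, 215, 216, 216, 216, 216, 217, 216, 215, 216, 215, 216, 216, 215, 216, 218, 202, 175, 141, 110, 129, 167, 187, 191, 190, 190, 190, 188, 189, 188, 188, 189, 188, 189, 187, 189, 189, 193, 190, 171, 123, 102, 107, 100, 92, 92, 220, 239, 239, 237, 238, 238, 238, 238, 238, 238, 238, 238, 237, 237, 238, 238]
```

Sub-pixel edges settle it. The beaker's inner floor spans u 527.5–558 (centre 542.7) and the plate's centre is u≈542.3, so the beaker is centred within about 1 mm. In the scene view the cover also sits where predicted. Handing in.

```bash
python3 -c "
from workcell import manip,readout
print(manip.sign_off(), readout.sense()['time'])"
```

```text
the job is handed in; nothing more can be done
the job is handed in; nothing more can be done
```

I set out the bench as asked and handed the job in at about 37 s of the 112 s allowed. The hand-in gives no verdict.

- **Order and handling:** I moved the bottle, beaker, cover and tub in that order. Each was lowered until the wrist force showed contact, then released. Nothing tipped or slipped in any picture I viewed.
- **Beaker and cover:** The beaker is centred on the plate to about 1 mm by its edges. A first reading by eye, with the beaker partly hidden, put its foot 6–7 mm off the plate's middle and the cover. The edge check, the arm's position and the last scene image disagreed with that. The cover was set down at the expected height and in line with the beaker.
- **Bottle:** It is about 0–1 mm off lengthwise. Across, the arm's position gives about 2 mm and the last camera readings up to about 10 mm. The limit is 14 mm, so this is the least certain placing.
- **Tub:** It is about 4 mm from the midpoint between the racks and 1 mm sideways.
- **Jar and wash bottle:** The waste jar reads within 3–5 mm of its first position, which is within the error of reading it at the picture's edge. I did not measure the wash bottle, but it showed no sign of being touched.
- **Not checked:** The last scene close-up was past the viewing limit, so I checked that image by numbers only.

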